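# Rebuild the canister tower

## Robot

A 6-joint arm with a two-finger parallel gripper is mounted at the origin on the work surface; the furniture and walls round the work are solid. World frame = base frame: x ahead of the robot, y to its left, z up, the work surface at z = 0. Lengths are in mm, angles in degrees, forces in N, time in s.
With the tool pointing down it reaches from about 300 to 850 mm from the base axis. Payload 4.2 kg.
Tool frame: the origin (TCP) lies at the very end of the fingers, on their centre line; the grasp point (between the pads) lies 19 mm behind it (env.tcp_to_grasp is the distance from the TCP to the grasp point, in mm); z points along the fingers, y is the line along which they close (so a half turn about z gives the same grasp; the last joint's range is limited). The gripper opens to 91 mm and grips with 3 to 60 N. Pads are 32 mm wide; open, the fingers measure 118 mm over their backs; the gripper's body (76 mm by 178 mm) begins 60 mm behind the grasp point.
Start: joints at [67.38, 18.312, 89.639, -0, 72.044, -1.146], TCP at [210.503, 535.1, 213.976] pointing down, gripper open.
Joint ranges: [-177.97, 177.97], [-48.28, 115.42], [12.27, 149.76], [-77.06, 257.06], [2.81, 150.46], [-146.56, 146.56]. Speed limits (degrees/s): [147.25, 147.25, 180, 180, 180, 180].

## Interface

Orientations are given as [roll, pitch, yaw] about the fixed x, y, z axes, in that order (R = Rz(yaw) Ry(pitch) Rx(roll)).
In Python, from workcell import env gives the robot as it stands.
- The arm moves only by the tool move_arm, never from a script. Its argument "plan" is a list of rows, each a list of 3 entries, a list of its own where there are three numbers: the shift along the world's x, y, z in cm, then the turn about the world's z in degrees, then the closure, from 0 (fully open) to 1 (shut). In form: [[[x, y, z], turn, claw], ...]. A call has 1 to 5 rows; each row shifts and turns the commanded pose from where the row before left it; what a row does not reach is not made up. A row lasts 1/10 s, in which the tool goes at most 50 mm and 8.59 degrees, less where a joint would pass 70% of its speed; a pose out of reach is approached as far as the arm can. A call is refused whole if a number of a shift passes 5 or a number of a turn 8.59, either way. A call with a gripper value outside its range is refused whole. The fingers move at their own pace and stop on an object; "squeeze" is the grip in N (left out, the last holds). Time passes only in rows, so rows that do not move let the fingers close. It gives the time, the measured TCP pose, the force, the opening and the grip force at its end, in the units of the state.
- env.state(): the state, without advancing time (a new reading comes with each control period).
- env.grab_frame(name): name is "side" or "top" or "wrist"; returns a dict with "frame" (480x640x3 uint8, red, green, blue), "z_map" (480x640 float32, mm along the optical axis (not along the pixel's ray), 0 where there is no reading), "fovy" (degrees; the focal length in pixels is half the picture's height over the tangent of half this angle, whatever the lens; pixels are square), "cx", "cy" (the principal point, pixels), "position" and "orientation" of the camera in the world. Camera axes: x right, y down, z forward; pixel columns grow to the right and rows downward; lengths in mm; the calibration is good to about 2 mm. A picture is of the moment at which its call begins.
- env.job_done(): hands the job in; it is judged then, once.
Trained networks look in a picture, given as the dict that the camera call returned (one of the last four; its "shot" number tells which), for a name from the list of things; names that differ only in an ending like _2 or _b are one class to them, and where a whole thing is asked for, a point or a joint stands for the part that bears it (a point fixed in the world has none). Each returns a list of dicts, best first, with "score" (0 to 1); they miss things now and then, are a little off and sometimes report something else, mostly with a low value. They report only what shows in the picture. A call takes as long as a camera call.
- env.search_frame(picture, label): "point" ([column, row] in pixels, amid what is visible of it).
- env.landmark_of(picture, label): "point" ([column, row] in pixels: a listed point, or the origin of a listed thing).
The state is a dict: "time_s": time; "qpos": joint angles; "qvel": joint speeds; "effort": joint torques, N m; "ee_pos": TCP position; "ee_rot": TCP orientation; "force": force on the tool from outside, world axes, zero at the start; "torque": the same for the moment, N m; "gripper_width": finger opening in mm; "gripper_force": force on a finger pad.
Only numpy, scipy, OpenCV 4.12 (cv2) and the standard library are available. Lean on these libraries where they do the work, as an engineer would, in place of code of your own. Each camera call takes 0.05 s, during which the arm holds its last target. There are 200 camera calls.

## Task

Build the canister tower on the round wooden stand from the bottom up: the largest canister in the stand's ring, the middle-sized one on it, the smallest one on that, and the little knob pot on top, each standing upright and fully seated within the raised rim below it. Keep every piece upright while you move it, and leave the jigger and the bottle stopper standing where they are.

Things in the scene. Friction and masses are not known exactly. Their poses are not given: they have to be found in the camera images.
- stand: round wooden stand, 104 mm in diameter, fixed to the worktop; its flat seat is 8 mm above the worktop, inside a raised ring 6 mm high (inner diameter 73 mm, outer 83 mm). The large canister (66 mm) goes in the ring. Origin: centre of the underside, at worktop height; z up.
- canister_large: the largest of three like canisters: round white canister, wooden lid, diameter 66 mm, straight sides, 56 mm tall overall; lid's flat seat 50 mm above the underside, inside a raised rim 6 mm high (inner diameter 61 mm). Bottom edge bevelled 4 mm. Loose, about 0.3 kg, on the worktop. Origin: centre of underside; z up.
- canister_medium: the middle-sized canister: round white canister, wooden lid, diameter 54 mm, straight sides, 52 mm tall overall; lid's flat seat 46 mm above the underside, inside a raised rim 6 mm high (inner diameter 49 mm). Bottom edge bevelled 4 mm. Loose, about 0.22 kg, on the worktop. Origin: centre of underside; z up. Fits (3.5 mm spare all round) in the rim of the large canister.
- canister_small: the smallest canister: round white canister, wooden lid, diameter 42 mm, straight sides, 48 mm tall overall; lid's flat seat 42 mm above the underside, inside a raised rim 6 mm high (inner diameter 37 mm). Bottom edge bevelled 4 mm. Loose, about 0.15 kg, on the worktop. Origin: centre of underside; z up. Fits (3.5 mm spare all round) in the rim of the medium canister.
- knob_pot: little white stoneware pot with wooden top and ball knob, one piece: round straight body, diameter 30 mm, 32 mm tall, bottom edge bevelled 4 mm; 16 mm knob above it, 48 mm tall overall; about 0.07 kg, standing on the worktop. Fits (3.5 mm spare all round) in the rim of the small canister. Origin: centre of the underside; z up along its axis.
- jigger: bystander, to be left alone: copper double jigger (hourglass shape), 46 mm in diameter, 84 mm tall, standing loose. Origin: centre of the underside; z up.
- stopper: bystander, to be left alone: bottle stopper with a black plug standing on its pale knob, 28 mm in diameter, 47 mm tall, loose. Origin: centre of the underside; z up.

How it is judged (in metres and radians):
On the way, in this order (a step that is already met when the one before it is completed fails the run):
1. large canister in the ring of the stand, seated within the raised rim and upright (horizontal distance between canister_large and stand below 0.007 m and z of canister_large in the frame of stand between 0.005 and 0.011 m and angle between canister_large's own z axis and vertical below 0.08 rad), for 0.2 s.
2. medium canister on the large one, seated within the raised rim and upright (all of step 1 and horizontal distance between canister_medium and canister_large below 0.007 m and z of canister_medium in the frame of canister_large between 0.047 and 0.053 m and angle between canister_medium's own z axis and vertical below 0.08 rad), for 0.2 s.
3. small canister on the medium one, seated within the raised rim and upright (all of step 2 and horizontal distance between canister_small and canister_medium below 0.007 m and z of canister_small in the frame of canister_medium between 0.043 and 0.049 m and angle between canister_small's own z axis and vertical below 0.08 rad), for 0.2 s.
4. knob pot on the small canister, seated within the raised rim and upright (all of step 3 and horizontal distance between knob_pot and canister_small below 0.007 m and z of knob_pot in the frame of canister_small between 0.039 and 0.045 m and angle between knob_pot's own z axis and vertical below 0.08 rad), for 0.2 s.
At the end, for the whole second after the job is handed in: The tower stands on the stand in the order large, medium, small, knob pot; each piece's axis is within 7 mm (horizontally) of the piece below (the large one of the stand), its underside within 3 mm of the seat's height, tilt below 0.08 rad; all at rest (all of step 4 and linear speed of each of canister_large, canister_medium, canister_small, knob_pot below 0.02 m/s and angular speed of each of canister_large, canister_medium, canister_small, knob_pot below 0.2 rad/s); the robot touches nothing.
It fails at once if jigger pushed more than 30 mm or knocked over (distance of jigger from where it was at the start of the episode above 0.03 m or angle between jigger's own z axis and vertical above 0.5 rad).
It fails at once if bottle stopper pushed more than 30 mm or knocked over (distance of stopper from where it was at the start of the episode above 0.03 m or angle between stopper's own z axis and vertical above 0.5 rad).
It fails at once if a canister or the knob pot tipped over (more than 35 degrees) (angle between any of canister_large, canister_medium, canister_small, knob_pot's own z axis and vertical above 0.61 rad).
It also fails if it takes over 112 s, if anything falls off the work surface, if the arm or the gripper's body presses on something with over 40 N, if the wrist force passes 120 N, or if a joint passes its speed limit or range.

## Working session

There is one attempt and no reset: what is moved stays moved. The work goes in short steps, Python scripts to look and compute and a tool call to move; the robot and the scene stay as the last step left them, time stands still between calls to the robot, and variables do not carry over. Pictures are saved under pics/ and viewed, at most 14 in all, crops included, and the job is handed in when it is done.

Besides the shell and the picture viewer there is one more tool, called in YAML: its name, and indented under it one key for each argument. move_arm: Moves the arm, as the interface text tells. Its arguments: {"type":"object","properties":{"plan":{"type":"array","items":{"type":"array"}},"squeeze":{"type":"number"}},"required":["plan"]}

```bash
mkdir -p pics; cat > h.py <<'E'
import numpy as np, cv2
from scipy.spatial.transform import Rotation as R
from workcell import env
def cam(p):
    o=np.array(p["orientation"],float)
    M=o if o.shape==(3,3) else R.from_euler('xyz',o,degrees=True).as_matrix()
    f=240/np.tan(np.radians(p["fovy"])/2)
    return M,np.array(p["position"],float),f
def ray(p,uv):
    M,c,f=cam(p)
    return c,M@np.array([(uv[0]-p["cx"])/f,(uv[1]-p["cy"])/f,1.])
def cloud(p):
    M,c,f=cam(p); z=p["z_map"]; v,u=np.mgrid[0:480,0:640]
    P=np.stack([(u-p["cx"])/f*z,(v-p["cy"])/f*z,z],-1)@M.T+c
    P[z==0]=np.nan
    return P
def save(p,n): cv2.imwrite(f"pics/{n}.png",p["frame"][:,:,::-1])
E
python3 - <<'E'
from h import *
names="stand canister_large canister_medium canister_small knob_pot jigger stopper".split()
for n in ("side","top","wrist"):
    p=env.grab_frame(n); save(p,n+"0"); P=cloud(p)
    print(n,p["orientation"],np.round(p["position"]),p["fovy"])
    for k in names:
        r=env.search_frame(p,k)[:2]; l=env.landmark_of(p,k)[:2]
        for d in r:
            u,v=map(int,d["point"]); print(k,"S",round(d["score"],2),u,v,np.round(P[v,u]) if 0<=v<480 and 0<=u<640 else '')
        for d in l:
            c,dr=ray(p,d["point"]); t=-c[2]/dr[2]; print(k,"L",round(d["score"],2),np.round(d["point"]),np.round(c+t*dr))
print(env.state())
E
```

```text
side [-113.06570999    1.52293813   -1.31560117] [ 540. -782.  385.] 49.7597520183097
stand S 0.66 259 362 [ 464. -264.    9.]
stand L 0.97 [258. 362.] [ 460. -251.    0.]
canister_large S 0.93 307 240 [521.  12.  49.]
canister_large S 0.27 259 358 [ 463. -256.    8.]
canister_large L 0.66 [318. 266.] [538.  15.   0.]
canister_medium S 0.56 360 208 [625. 184.  41.]
canister_medium L 0.69 [357. 223.] [621. 212.   0.]
canister_small S 0.67 412 319 [ 654. -227.   38.]
canister_small L 0.72 [409. 336.] [ 654. -208.    0.]
knob_pot S 0.76 255 216 [414. 204.  25.]
knob_pot L 0.55 [258. 226.] [417. 210.   0.]
knob_pot L 0.15 [255. 363.] [ 457. -254.    0.]
jigger S 0.61 322 275 [ 544. -142.   61.]
jigger S 0.18 255 218 [414. 201.  21.]
jigger L 0.72 [322. 307.] [ 542. -125.    0.]
stopper S 0.56 316 221 [537. 122.  41.]
stopper L 0.49 [313. 242.] [530. 118.   0.]
top [-168.81642944    1.45771019  -89.76842825] [363. -13. 970.] 47.816858287095485
stand S 0.8 461 292 [ 461. -250.    7.]
stand S 0.17 434 184 [ 650. -204.   41.]
stand L 0.55 [459. 294.] [ 459. -248.    0.]
canister_large S 0.6 
[... 699 characters left out ...]
2. 385.] 69.73807433934873
{'time_s': 2.25, 'qpos': array([ 6.73806194e+01,  1.83121099e+01,  8.96387542e+01,  1.91946247e-04,
        7.20433821e+01, -1.14659087e+00]), 'qvel': array([ 0.08355507,  0.01306289, -0.00383972,  0.02495456,  0.09469031,
        0.07804391]), 'effort': array([-2.07340740e-04, -4.12346256e+01, -2.32227015e+01,  7.30150100e-02,
        3.77062883e-02,  7.03436413e-06]), 'ee_pos': array([210.49735576, 535.10906991, 213.97548912]), 'ee_rot': array([ 1.79994244e+02, -6.74290482e-05,  1.58527151e+02]), 'force': array([ 0.6610734 ,  0.54795563, -0.32014316]), 'torque': array([0.02496719, 0.01231877, 0.06165066]), 'gripper_force': 0.0, 'gripper_width': 91.18015817983549}
```

```bash
cat >> h.py <<'E'
from scipy.optimize import least_squares
def fit_disc(P,c,zlo,zhi,r,rad):
    """centre of a disc of radius r: convex hull of points within zlo..zhi near c, robust circle fit"""
    Q=P.reshape(-1,3); Q=Q[np.isfinite(Q).all(1)]
    m=(np.hypot(*(Q[:,:2]-c).T)<rad)&(Q[:,2]>zlo)&(Q[:,2]<zhi); Q=Q[m]
    if len(Q)<8: return None
    h=cv2.convexHull(Q[:,:2].astype(np.float32))[:,0]
    s=least_squares(lambda a:np.hypot(h[:,0]-a[0],h[:,1]-a[1])-a[2],[*c,r],loss='soft_l1')
    return np.round(s.x,1),len(Q),np.round(np.percentile(Q[:,2],[5,50,95]),1)
E
python3 - <<'E'
from h import *
G=dict(stand=(460,-250,6,20,41.5,50),canister_large=(533,15,44,64,33,45),canister_medium=(618,205,42,60,27,40),canister_small=(651,-207,38,56,21,32),
 knob_pot=(414,218,26,37,15,26),jigger=(543,-127,70,95,23,35),stopper=(525,121,10,55,14,25))
for n in("top","side"):
    p=env.grab_frame(n); P=cloud(p)
    for k,(x,y,a,b,r,rad) in G.items(): print(n,k,fit_disc(P,np.array([x,y]),a,b,r,rad))
E
```

```text
top stand (array([ 460. , -250. ,   49.7]), 2313, array([ 6.4,  8.8, 14.6]))
top canister_large (array([531.5,  13.7,  32.7]), 1158, array([47.6, 50.3, 56.4]))
top canister_medium (array([621.3, 209.7,  26.8]), 741, array([43.4, 46.5, 52.8]))
top canister_small (array([ 653.7, -204.8,   20.9]), 460, array([39.1, 42.6, 49. ]))
top knob_pot (array([409.7, 219.3,  14.5]), 166, array([28.3, 32.1, 35. ]))
top jigger (array([ 540.4, -127.4,   22.5]), 276, array([71.3, 78.9, 85.3]))
top stopper (array([528.2, 127.4,  13.6]), 190, array([13.3, 32.5, 48.4]))
side stand (array([ 460.4, -250.6,   49.3]), 3014, array([ 6.9,  8.2, 14. ]))
side canister_large (array([533.8,  11.6,  33.3]), 724, array([45.9, 50.4, 55.9]))
side canister_medium (array([623.6, 207.6,  27.8]), 305, array([43.3, 47. , 52.2]))
side canister_small (array([ 656.1, -206.9,   21.2]), 636, array([39.5, 42.6, 47.9]))
side knob_pot (array([411.6, 216.6,  14.6]), 86, array([26.4, 31.7, 33.7]))
side jigger (array([ 542.2, -128.3,   23.3]), 516, array([71. , 78.4, 83.9]))
side stopper (array([530.3, 123.1,   8.9]), 112, array([28.1, 37.3, 46.1]))
```

View pics/top0.png

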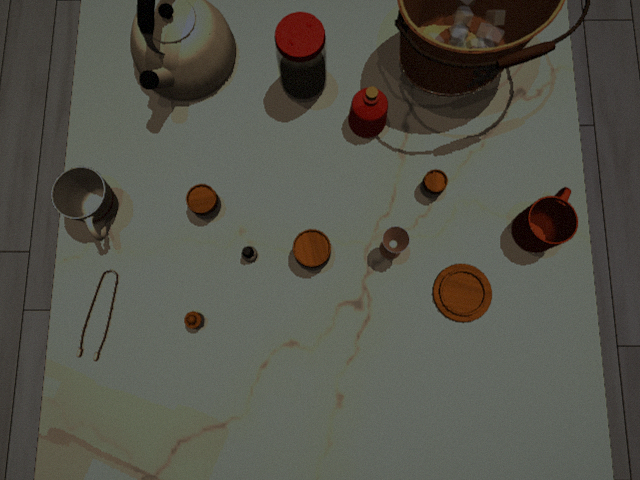

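View pics/side0.png

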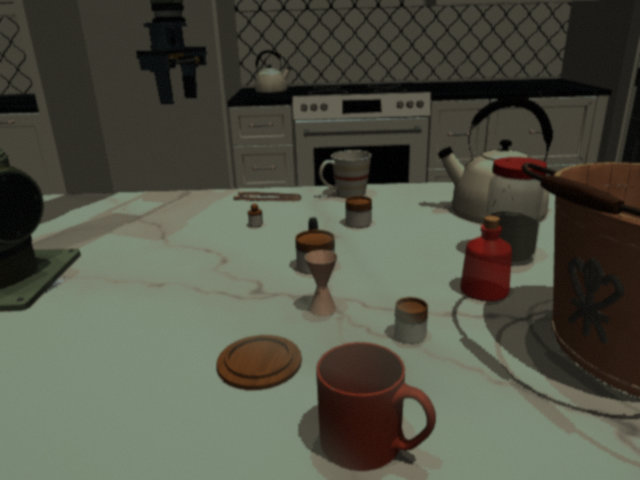

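Both pictures agree: top shows large (311,250), medium (202,200), small (434,182), knob pot (194,320), jigger (395,242), stopper (248,254) and stand (462,293). The heights match the text, and top and side differ by at most 3 mm. Now moving above the large canister.

move_arm:
  plan:
    - [[2.48,-4.02,0],7.2,0]
    - [[2.48,-4.02,0],7.2,0]
    - [[2.48,-4.02,0],7.1,0]
    - [[2.48,-4.02,0],0,0]
    - [[2.48,-4.02,0],0,0]
  squeeze: 20

```text
time_s: 2.85
ee_pos: [335.2, 332.5, 214.2]
ee_rot: [180.0, 0.0, -179.9]
force: [0.6, 0.1, 0.4]
gripper_width: 91.2
gripper_force: 0.0
```

move_arm:
  plan:
    - [[2.48,-4.02,0],0,0]
    - [[2.48,-4.02,0],0,0]
    - [[2.48,-4.02,0],0,0]
    - [[2.48,-4.02,0],0,0]
    - [[2.48,-4.02,0],0,0]

```text
time_s: 3.35
ee_pos: [459.3, 131.3, 214.3]
ee_rot: [180.0, 0.0, -180.0]
force: [-0.2, 0.8, -0.6]
gripper_width: 91.3
gripper_force: 0.0
```

move_arm:
  plan:
    - [[2.48,-4.02,0],0,0]
    - [[2.48,-4.02,0],0,0]
    - [[2.48,-4.02,0],0,0]
    - [[0,0,0],0,0]
    - [[0,0,0],0,0]

```text
time_s: 3.85
ee_pos: [532.9, 11.8, 213.6]
ee_rot: [180.0, -0.1, 179.9]
force: [0.1, 0.3, 0.5]
gripper_width: 90.9
gripper_force: 0.0
```

```bash
cat >> h.py <<'E'
G=dict(stand=(460,-250,6,20,41.5,50),canister_large=(533,13,44,64,33,45),canister_medium=(622,208,42,60,27,40),canister_small=(655,-206,38,56,21,32),
 knob_pot=(411,218,26,37,15,26))
def look(k,n="wrist",nm=None):
    p=env.grab_frame(n); x,y,a,b,r,rad=G[k]
    if nm: save(p,nm)
    s=env.state(); print(k,n,fit_disc(cloud(p),np.array([x,y]),a,b,r,rad),"tcp",np.round(s["ee_pos"],1),np.round(s["ee_rot"],1),np.round(s["time_s"],2))
E
python3 -c "
from h import *
look('canister_large',nm='w1')"
```

```text
canister_large wrist (array([535. ,  13. ,  32.7]), 3497, array([48.6, 50. , 56. ])) tcp [532.4  12.7 213.7] [ 1.8e+02 -1.0e-01  1.8e+02] 3.9
```

move_arm:
  plan:
    - [[0.08,0.05,-4.5],0,0]
    - [[0,0,-4.5],0,0]
    - [[0,0,-4.5],0,0]
    - [[0,0,-3.6],0,0]
    - [[0,0,-2.6],0,0]

```text
time_s: 4.4
ee_pos: [531.6, 14.7, 15.0]
ee_rot: [180.0, -0.2, -179.8]
force: [0.3, 0.5, -0.1]
gripper_width: 91.2
gripper_force: 0.0
```

move_arm:
  plan:
    - [[0,0,0],0,0.2]
    - [[0,0,0],0,0.5]
    - [[0,0,0],0,1]
    - [[0,0,0],0,1]
    - [[0,0,0],0,1]

```text
time_s: 4.9
ee_pos: [535.0, 13.4, 18.9]
ee_rot: [180.0, 0.2, -180.0]
force: [0.0, 2.7, 6.9]
gripper_width: 65.2
gripper_force: 20.0
```

move_arm:
  plan:
    - [[0,0,2],0,1]
    - [[0,0,3],0,1]
    - [[0,0,4],0,1]
    - [[0,0,3],0,1]
    - [[-0.37,-1.3,0],0,1]

```text
time_s: 5.4
ee_pos: [533.2, 0.5, 141.6]
ee_rot: [180.0, 0.6, -179.9]
force: [1.0, -0.8, -2.6]
gripper_width: 65.4
gripper_force: 20.0
```

move_arm:
  plan:
    - [[-1,-3.6,0],0,1]
    - [[-1.2,-4.3,0],0,1]
    - [[-1.2,-4.3,0],0,1]
    - [[-1.2,-4.3,0],0,1]
    - [[-1.2,-4.3,0],0,1]

```text
time_s: 5.9
ee_pos: [469.7, -209.6, 135.6]
ee_rot: [179.9, -0.1, -180.0]
force: [0.5, -0.5, -2.6]
gripper_width: 65.4
gripper_force: 20.0
```

move_arm:
  plan:
    - [[-0.8,-2.8,0],0,1]
    - [[-0.4,-1.4,0],0,1]
    - [[0,0,0],0,1]
    - [[0,0,0],0,1]

```text
time_s: 6.3
ee_pos: [459.5, -249.3, 136.2]
ee_rot: [179.9, -0.1, 180.0]
force: [0.4, -0.5, -2.0]
gripper_width: 65.7
gripper_force: 20.0
```

```bash
python3 -c "
from h import *
G['canister_large']=(460,-250,155,185,33,45)
for n in ('top','side','wrist'): look('canister_large',n,'c'+n)
G['stand']=(460,-250,2,20,41.5,58)
look('stand','side')"
```

```text
canister_large top (array([ 456.1, -208.3,   42.3]), 355, array([164.9, 167.6, 172. ])) tcp [ 459.8 -248.9  136.4] [ 1.799e+02 -1.000e-01 -1.799e+02] 6.35
canister_large side (array([ 460.5, -260.6,   34.5]), 1233, array([156.5, 167.3, 179.1])) tcp [ 460.  -248.7  136.6] [ 179.9   -0.  -179.9] 6.4
canister_large wrist (array([ 459.6, -249.2,   33.2]), 14106, array([161.3, 167.8, 177.9])) tcp [ 460.2 -248.7  136.7] [ 180.    -0.  -179.9] 6.45
stand side (array([ 462.3, -253.9,   52.1]), 3660, array([ 5.1,  8.1, 13.9])) tcp [ 460.3 -248.8  136.9] [ 180.    -0.  -179.9] 6.5
```

move_arm:
  plan:
    - [[0,-0.05,-2.5],0,1]
    - [[0,0,-3.5],0,1]
    - [[0,0,-2.5],0,1]
    - [[0,0,-1.2],0,1]
    - [[0,0,-0.6],0,1]

```text
time_s: 7.0
ee_pos: [460.0, -249.8, 33.1]
ee_rot: [180.0, -0.1, -179.9]
force: [-0.4, 0.2, -1.1]
gripper_width: 65.0
gripper_force: 20.0
```

move_arm:
  plan:
    - [[0,0,-0.3],0,1]
    - [[0,0,-0.3],0,1]
    - [[0,0,0],0,1]
    - [[0,0,0],0,1]

```text
time_s: 7.4
ee_pos: [460.5, -250.8, 28.7]
ee_rot: [-180.0, 0.1, -180.0]
force: [-0.3, -0.3, -0.9]
gripper_width: 65.5
gripper_force: 20.0
```

move_arm:
  plan:
    - [[0,0,-0.2],0,1]
    - [[0,0,-0.15],0,1]
    - [[0,0,0],0,1]
    - [[0,0,0],0,1]

```text
time_s: 7.8
ee_pos: [460.5, -250.9, 26.8]
ee_rot: [-179.9, 0.1, -180.0]
force: [-2.6, 1.2, 13.1]
gripper_width: 65.2
gripper_force: 20.0
```

move_arm:
  plan:
    - [[0,0,0.05],0,0.8]
    - [[0,0,0],0,0.2]
    - [[0,0,0],0,0]
    - [[0,0,0],0,0]
    - [[0,0,2],0,0]

```text
time_s: 8.3
ee_pos: [458.3, -249.5, 43.1]
ee_rot: [179.8, -0.3, -180.0]
force: [0.4, -0.1, -0.3]
gripper_width: 90.5
gripper_force: 0.0
```

move_arm:
  plan:
    - [[0,0,4],0,0]
    - [[0,0,4.5],0,0]
    - [[0,0,4.5],0,0]
    - [[0,0,3.9],0,0]
    - [[0,0,0],0,0]

```text
time_s: 8.8
ee_pos: [463.0, -252.2, 219.8]
ee_rot: [-179.7, 0.6, -180.0]
force: [1.2, -0.2, 0.5]
gripper_width: 91.2
gripper_force: 0.0
```

```bash
python3 -c "
from h import *
G['canister_large']=(460,-250,50,75,33,45)
for n in ('side','wrist'): look('canister_large',n,'d'+n)
G['stand']=(460,-250,6,20,41.5,60)
look('stand')"
```

```text
canister_large side (array([ 459.6, -252.2,   33.3]), 1822, array([52.2, 58.1, 63.8])) tcp [ 461.4 -251.3  216.7] [-179.8    0.3 -180. ] 8.85
canister_large wrist (array([ 460.4, -251.1,   32.7]), 3631, array([56.6, 58. , 64. ])) tcp [ 460.2 -250.6  214.4] [-1.8e+02  1.0e-01 -1.8e+02] 8.9
stand wrist (array([ 463.2, -252.7,   51.5]), 2720, array([ 6.6,  8.1, 14.3])) tcp [ 459.4 -250.2  213.1] [ 1.799e+02 -1.000e-01 -1.800e+02] 8.95
```

Large canister is seated (lid seat at 58.0 mm, centre about (460,-251)). Next the medium one.

move_arm:
  plan:
    - [[1.45,4.2,0],0,0]
    - [[1.5,4.2,0],0,0]
    - [[1.5,4.2,0],0,0]
    - [[1.5,4.2,0],0,0]
    - [[1.5,4.2,0],0,0]

```text
time_s: 9.45
ee_pos: [533.7, -38.7, 211.7]
ee_rot: [180.0, -0.3, -180.0]
force: [0.3, -0.2, -0.5]
gripper_width: 91.1
gripper_force: 0.0
```

move_arm:
  plan:
    - [[1.5,4.2,0],0,0]
    - [[1.5,4.2,0],0,0]
    - [[1.5,4.2,0],0,0]
    - [[1.5,4.2,0],0,0]
    - [[1.5,4.2,0],0,0]

```text
time_s: 9.95
ee_pos: [608.9, 171.1, 211.2]
ee_rot: [-179.9, -0.3, -180.0]
force: [1.8, -1.0, 0.3]
gripper_width: 91.1
gripper_force: 0.0
```

move_arm:
  plan:
    - [[1.3,3.9,0],0,0]
    - [[0,0,0],0,0]
    - [[0,0,0],0,0]

```text
time_s: 10.25
ee_pos: [621.5, 208.9, 211.1]
ee_rot: [-179.9, -0.3, -179.9]
force: [0.1, 0.2, -0.1]
gripper_width: 91.0
gripper_force: 0.0
```

```bash
python3 -c "
from h import *
look('canister_medium')
look('canister_medium')"
```

```text
canister_medium wrist (array([624.6, 209.4,  26.8]), 2324, array([44.6, 46.1, 52.1])) tcp [621.5 207.9 211.8] [-179.9   -0.2 -180. ] 10.3
canister_medium wrist (array([624.5, 209.4,  26.7]), 2310, array([44.7, 46.1, 52.1])) tcp [621.7 207.4 212.5] [-179.9   -0.2  180. ] 10.35
```

move_arm:
  plan:
    - [[0.12,0.05,-4.5],0,0]
    - [[0,0,-4.5],0,0]
    - [[0,0,-4.5],0,0]
    - [[0,0,-3.6],0,0]
    - [[0,0,-2.6],0,0]

```text
time_s: 10.85
ee_pos: [621.8, 206.7, 14.2]
ee_rot: [-179.9, -0.2, 179.9]
force: [-0.2, 0.1, 0.0]
gripper_width: 91.5
gripper_force: 0.0
```

move_arm:
  plan:
    - [[0,0,0],0,0.2]
    - [[0,0,0],0,0.5]
    - [[0,0,0],0,1]
    - [[0,0,0],0,1]
    - [[0,0,0],0,1]

```text
time_s: 11.35
ee_pos: [624.6, 209.3, 18.6]
ee_rot: [179.9, 0.2, -180.0]
force: [1.1, 0.8, 3.0]
gripper_width: 53.9
gripper_force: 8.8
```

move_arm:
  plan:
    - [[0,0,1.5],0,1]
    - [[0,0,3],0,1]
    - [[0,0,4.5],0,1]
    - [[0,0,4],0,1]
    - [[0,0,2],0,1]

```text
time_s: 11.85
ee_pos: [625.1, 209.5, 172.5]
ee_rot: [179.9, 0.4, -180.0]
force: [0.8, 0.4, -2.2]
gripper_width: 53.6
gripper_force: 20.0
```

move_arm:
  plan:
    - [[-0.75,-2.1,0],0,1]
    - [[-1.48,-4.16,0],0,1]
    - [[-1.48,-4.16,0],0,1]
    - [[-1.48,-4.16,0],0,1]
    - [[-1.48,-4.16,0],0,1]

```text
time_s: 12.35
ee_pos: [555.9, 20.2, 167.9]
ee_rot: [-180.0, 0.0, -179.9]
force: [0.8, -0.4, -2.4]
gripper_width: 53.6
gripper_force: 20.0
```

move_arm:
  plan:
    - [[-1.48,-4.16,0],0,1]
    - [[-1.48,-4.16,0],0,1]
    - [[-1.48,-4.16,0],0,1]
    - [[-1.48,-4.16,0],0,1]
    - [[-1.48,-4.16,0],0,1]

```text
time_s: 12.85
ee_pos: [482.0, -187.8, 168.1]
ee_rot: [-180.0, 0.0, -180.0]
force: [1.4, -0.9, -2.9]
gripper_width: 53.7
gripper_force: 20.0
```

move_arm:
  plan:
    - [[-1.48,-4.16,0],0,1]
    - [[-0.8,-2.3,0],0,1]
    - [[0,0,0],0,1]
    - [[0,0,0],0,1]
    - [[0,0,0],0,1]

```text
time_s: 13.35
ee_pos: [460.4, -250.1, 167.4]
ee_rot: [180.0, 0.0, -179.9]
force: [-0.2, 0.2, -3.2]
gripper_width: 53.4
gripper_force: 20.0
```

```bash
python3 -c "
from h import *
G['canister_medium']=(460,-251,187,210,27,38)
look('canister_medium',nm='e1')
G['canister_large']=(460,-251,50,75,33,45)
look('canister_large','side','e2')"
```

```text
canister_medium wrist (array([ 459.7, -247.1,   29.3]), 8792, array([191.4, 195. , 203.8])) tcp [ 460.5 -250.   167.3] [ 180.     0.  -179.9] 13.4
canister_large side (array([ 459.6, -252.3,   33.2]), 1822, array([52.2, 58.1, 63.8])) tcp [ 460.5 -249.9  167.2] [ 180.     0.  -179.9] 13.45
```

move_arm:
  plan:
    - [[0,-0.05,-2.3],0,1]
    - [[0,0,-3],0,1]
    - [[0,0,-2],0,1]
    - [[0,0,-1],0,1]
    - [[0,0,-0.4],0,1]

```text
time_s: 13.95
ee_pos: [460.2, -250.7, 79.2]
ee_rot: [179.9, -0.1, -179.9]
force: [0.1, 0.3, -1.1]
gripper_width: 53.8
gripper_force: 20.0
```

move_arm:
  plan:
    - [[0,0,-0.2],0,1]
    - [[0,0,-0.15],0,1]
    - [[0,0,-0.15],0,1]
    - [[0,0,0],0,1]
    - [[0,0,0],0,1]

```text
time_s: 14.45
ee_pos: [461.0, -251.9, 76.6]
ee_rot: [-179.9, 0.1, -180.0]
force: [-1.4, 0.8, 6.1]
gripper_width: 53.6
gripper_force: 20.0
```

move_arm:
  plan:
    - [[0,0,0],0,0.7]
    - [[0,0,0],0,0.3]
    - [[0,0,0],0,0.1]
    - [[0,0,0],0,0]
    - [[0,0,2],0,0]

```text
time_s: 14.95
ee_pos: [458.5, -250.6, 93.0]
ee_rot: [179.8, -0.3, -180.0]
force: [-0.0, -0.4, 0.2]
gripper_width: 82.9
gripper_force: 0.0
```

move_arm:
  plan:
    - [[0,0,4],0,0]
    - [[0,0,4.5],0,0]
    - [[0,0,4.5],0,0]
    - [[0,0,3.9],0,0]
    - [[0,0,0],0,0]

```text
time_s: 15.45
ee_pos: [462.8, -253.1, 270.0]
ee_rot: [-179.6, 0.6, -180.0]
force: [-0.1, 0.1, -0.9]
gripper_width: 91.6
gripper_force: 0.0
```

```bash
python3 -c "
from h import *
G['canister_medium']=(460,-251,97,125,27,40)
for n in ('side','wrist','top'): look('canister_medium',n,'f'+n)"
```

```text
canister_medium side (array([ 460.4, -253. ,   27.3]), 1255, array([ 98.9, 104.2, 109.9])) tcp [ 461.5 -252.2  266.8] [-179.8    0.3 -180. ] 15.5
canister_medium wrist (array([ 460.9, -252.2,   26.7]), 2389, array([102.6, 104.1, 110.1])) tcp [ 460.3 -251.6  264.5] [-1.8e+02  1.0e-01 -1.8e+02] 15.55
canister_medium top (array([ 458. , -250.8,   26.8]), 225, array([ 99.3, 105.4, 111.1])) tcp [ 459.7 -251.2  263.1] [ 1.8e+02 -1.0e-01 -1.8e+02] 15.6
```

Medium seated (lid 104.1 mm, expected 104). Next the small one.

move_arm:
  plan:
    - [[3.9,0.9,-1],0,0]
    - [[3.9,0.9,-1],0,0]
    - [[3.9,0.9,-1],0,0]
    - [[3.9,0.9,-1],0,0]
    - [[3.9,0.95,-1],0,0]

```text
time_s: 16.1
ee_pos: [655.7, -205.2, 210.7]
ee_rot: [179.9, -0.3, -180.0]
force: [0.2, 0.1, 1.2]
gripper_width: 91.1
gripper_force: 0.0
```

move_arm:
  plan:
    - [[0,0,0],0,0]
    - [[0,0,0],0,0]
    - [[0,0,0],0,0]

```text
time_s: 16.4
ee_pos: [654.0, -206.2, 213.2]
ee_rot: [180.0, -0.1, -180.0]
force: [0.3, -0.6, -0.6]
gripper_width: 91.1
gripper_force: 0.0
```

```bash
python3 -c "
from h import *
look('canister_small')
look('canister_small')"
```

```text
canister_small wrist (array([ 657.1, -206. ,   20.6]), 1361, array([40.7, 42.2, 48.2])) tcp [ 654.  -206.4  214. ] [ 1.8e+02 -1.0e-01  1.8e+02] 16.45
canister_small wrist (array([ 657.2, -206. ,   20.8]), 1364, array([40.6, 42.1, 48.2])) tcp [ 654.1 -206.5  214.5] [-180.   -0.  180.] 16.5
```

move_arm:
  plan:
    - [[0.1,0,-4.5],0,0]
    - [[0,0,-4.5],0,0]
    - [[0,0,-4.5],0,0]
    - [[0,0,-3.6],0,0]
    - [[0,0,-2.6],0,0]

```text
time_s: 17.0
ee_pos: [654.1, -206.2, 15.2]
ee_rot: [180.0, -0.1, 180.0]
force: [-0.7, -0.6, 1.2]
gripper_width: 91.4
gripper_force: 0.0
```

move_arm:
  plan:
    - [[0,0,0],0,0.3]
    - [[0,0,0],0,0.6]
    - [[0,0,0],0,1]
    - [[0,0,0],0,1]
    - [[0,0,0],0,1]

```text
time_s: 17.5
ee_pos: [657.0, -206.3, 18.7]
ee_rot: [-180.0, 0.2, -180.0]
force: [-0.2, 0.3, 0.0]
gripper_width: 54.0
gripper_force: 0.0
```

move_arm:
  plan:
    - [[0,0,0],0,1]
    - [[0,0,0],0,1]
    - [[0,0,1.5],0,1]
    - [[0,0,3],0,1]
    - [[0,0,4.5],0,1]

```text
time_s: 18.0
ee_pos: [654.3, -205.4, 105.8]
ee_rot: [179.9, -0.3, -180.0]
force: [1.0, 0.5, -1.3]
gripper_width: 42.1
gripper_force: 20.0
```

move_arm:
  plan:
    - [[0,0,4.5],0,1]
    - [[0,0,4.5],0,1]
    - [[0,0,2],0,1]
    - [[0,0,0],0,1]

```text
time_s: 18.4
ee_pos: [657.9, -206.6, 222.3]
ee_rot: [-179.8, 0.5, -180.0]
force: [0.3, 0.1, -0.5]
gripper_width: 41.6
gripper_force: 20.0
```

move_arm:
  plan:
    - [[-2,-0.5,0],0,1]
    - [[-3.9,-0.9,0],0,1]
    - [[-3.9,-0.9,0],0,1]
    - [[-3.9,-0.9,0],0,1]
    - [[-3.9,-0.9,0],0,1]

```text
time_s: 18.9
ee_pos: [477.5, -246.5, 215.0]
ee_rot: [179.9, -0.2, -179.9]
force: [-0.3, 0.1, -0.8]
gripper_width: 41.7
gripper_force: 20.0
```

move_arm:
  plan:
    - [[-1.97,-0.5,0],0,1]
    - [[0,0,0],0,1]
    - [[0,0,0],0,1]
    - [[0,0,0],0,1]
    - [[0,0,0],0,1]

```text
time_s: 19.4
ee_pos: [461.4, -251.7, 216.4]
ee_rot: [180.0, -0.0, -179.9]
force: [0.3, 1.0, -1.3]
gripper_width: 41.8
gripper_force: 20.0
```

```bash
python3 -c "
from h import *
G['canister_small']=(460,-252,233,256,21,26)
look('canister_small',nm='g1')
look('canister_small','side',nm='g2')
G['canister_medium']=(460,-251,97,125,27,40)
look('canister_medium','side')"
```

```text
canister_small wrist (array([ 459.5, -251.5,   24.9]), 4490, array([236.2, 241.2, 247.8])) tcp [ 461.3 -251.7  216.5] [ 180.    -0.  -179.9] 19.45
canister_small side (array([ 453.1, -251.1,   29.3]), 141, array([234.3, 243.1, 252.3])) tcp [ 461.2 -251.7  216.6] [ 180.    -0.  -179.9] 19.5
canister_medium side (array([ 460.3, -253.3,   27.1]), 1255, array([ 98.7, 104.2, 109.9])) tcp [ 461.1 -251.8  216.6] [ 180.    -0.  -179.9] 19.55
```

View pics/g2.png

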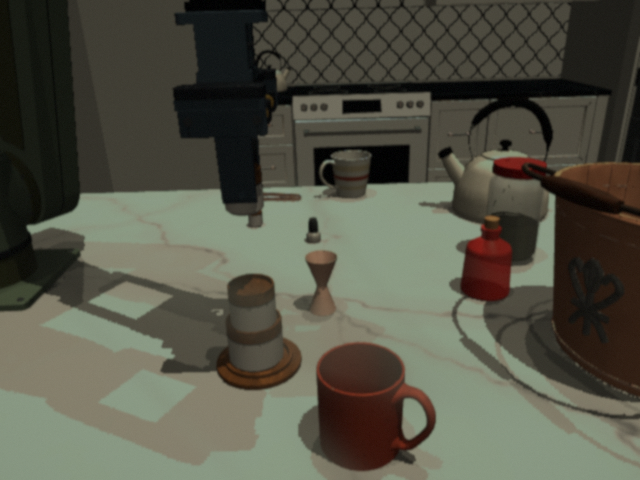

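The side view shows two canisters stacked upright on the stand (255,320). The small one is held above them, behind the finger, with its underside at (240,208). Lowering it.

move_arm:
  plan:
    - [[0,-0.05,-2.3],0,1]
    - [[0,0,-3],0,1]
    - [[0,0,-2.2],0,1]
    - [[0,0,-1.2],0,1]
    - [[0,0,-0.4],0,1]

```text
time_s: 20.05
ee_pos: [460.2, -252.1, 124.8]
ee_rot: [179.9, -0.1, -180.0]
force: [0.0, -0.9, -1.0]
gripper_width: 41.7
gripper_force: 20.0
```

move_arm:
  plan:
    - [[0,0,-0.2],0,1]
    - [[0,0,-0.15],0,1]
    - [[0,0,-0.15],0,1]
    - [[0,0,0],0,1]
    - [[0,0,0],0,1]

```text
time_s: 20.55
ee_pos: [460.9, -252.8, 121.6]
ee_rot: [-180.0, 0.1, -180.0]
force: [-0.1, 0.6, 0.2]
gripper_width: 42.0
gripper_force: 20.0
```

move_arm:
  plan:
    - [[0,0,-0.1],0,1]
    - [[0,0,0],0,1]
    - [[0,0,0],0,1]

```text
time_s: 20.85
ee_pos: [461.1, -252.8, 121.5]
ee_rot: [-179.9, 0.1, -180.0]
force: [-1.1, 1.1, 7.3]
gripper_width: 41.6
gripper_force: 20.0
```

Contact at 7 N. Releasing.

move_arm:
  plan:
    - [[0,0,0],0,0.7]
    - [[0,0,0],0,0.4]
    - [[0,0,0],0,0.2]
    - [[0,0,0],0,0]
    - [[0,0,0],0,0]

```text
time_s: 21.35
ee_pos: [460.4, -252.5, 119.8]
ee_rot: [180.0, -0.0, -180.0]
force: [0.4, 0.3, -1.1]
gripper_width: 70.3
gripper_force: 0.0
```

move_arm:
  plan:
    - [[0,0,2],0,0]
    - [[0,0,4],0,0]
    - [[0,0,4.5],0,0]
    - [[0,0,4.5],0,0]
    - [[0,0,0],0,0]

```text
time_s: 21.85
ee_pos: [463.4, -254.2, 276.5]
ee_rot: [-179.6, 0.7, -180.0]
force: [0.2, 0.1, 0.6]
gripper_width: 91.2
gripper_force: 0.0
```

```bash
python3 -c "
from h import *
G['canister_small']=(460,-252,140,165,21,32)
for n in ('side','wrist','top'): look('canister_small',n,'i'+n)"
```

```text
canister_small side (array([ 461. , -254.1,   21.1]), 794, array([141.4, 146.5, 151.8])) tcp [ 462.  -253.3  273.2] [-179.8    0.4 -180. ] 21.9
canister_small wrist (array([ 461.6, -252.9,   20.8]), 1801, array([144.6, 146.2, 152.2])) tcp [ 460.7 -252.7  270.7] [-1.799e+02  1.000e-01 -1.800e+02] 21.95
canister_small top (array([ 459.4, -251.6,   21.5]), 19, array([140.3, 145.6, 153.4])) tcp [ 460.1 -252.2  269.2] [ 1.8e+02 -1.0e-01 -1.8e+02] 22.0
```

Small seated (lid at 146.2 mm, expected 146). Now the knob pot.

move_arm:
  plan:
    - [[-0.5,4.7,-0.5],0,0]
    - [[-0.5,4.7,-0.5],0,0]
    - [[-0.5,4.7,-0.5],0,0]
    - [[-0.5,4.7,-0.6],0,0]
    - [[-0.5,4.7,-0.5],0,0]

```text
time_s: 22.5
ee_pos: [433.8, -15.8, 241.7]
ee_rot: [180.0, -0.2, 180.0]
force: [1.4, 0.8, -0.0]
gripper_width: 91.1
gripper_force: 0.0
```

move_arm:
  plan:
    - [[-0.5,4.7,-0.6],0,0]
    - [[-0.5,4.7,-0.6],0,0]
    - [[-0.5,4.7,-0.6],0,0]
    - [[-0.5,4.7,-0.6],0,0]
    - [[-0.5,4.7,-0.6],0,0]

```text
time_s: 23.0
ee_pos: [408.8, 218.8, 211.8]
ee_rot: [-179.9, -0.2, -180.0]
force: [0.8, 0.3, 0.1]
gripper_width: 91.2
gripper_force: 0.0
```

move_arm:
  plan:
    - [[0,0,0],0,0]
    - [[0,0,0],0,0]
    - [[0,0,0],0,0]

```text
time_s: 23.3
ee_pos: [410.0, 216.4, 213.0]
ee_rot: [-179.9, -0.1, 180.0]
force: [0.1, 0.3, -0.6]
gripper_width: 91.1
gripper_force: 0.0
```

```bash
python3 -c "
from h import *
look('knob_pot')
G['knob_pot']=(411,218,41,53,8,26)
look('knob_pot',nm='k1');look('knob_pot','top')"
```

```text
knob_pot wrist (array([412.8, 219. ,  14.7]), 435, array([30. , 31.8, 32.9])) tcp [410.4 216.2 213.4] [-1.799e+02 -1.000e-01  1.799e+02] 23.35
knob_pot wrist (array([412.8, 219. ,   7.6]), 181, array([42. , 45.6, 48. ])) tcp [410.5 216.1 213.7] [-180.    -0.   179.9] 23.4
knob_pot top None tcp [410.7 216.2 213.9] [-180.    -0.   179.9] 23.45
```

move_arm:
  plan:
    - [[0.13,0.08,-4.7],0,0.2]
    - [[0,0,-4.7],0,0.3]
    - [[0,0,-4.7],0,0.4]
    - [[0,0,-3.8],0,0.4]
    - [[0,0,-2.6],0,0.4]
  squeeze: 15

```text
time_s: 23.95
ee_pos: [410.9, 216.6, 6.9]
ee_rot: [-179.9, -0.1, 179.9]
force: [-0.4, 0.1, 0.5]
gripper_width: 55.8
gripper_force: 0.0
```

move_arm:
  plan:
    - [[0,0,0],0,0.5]
    - [[0,0,0],0,0.7]
    - [[0,0,0],0,1]
    - [[0,0,0],0,1]
    - [[0,0,0],0,1]

```text
time_s: 24.45
ee_pos: [413.3, 218.8, 10.6]
ee_rot: [179.9, 0.2, -180.0]
force: [0.5, -1.2, 7.0]
gripper_width: 29.5
gripper_force: 15.0
```

move_arm:
  plan:
    - [[0,0,0],0,1]
    - [[0,0,0],0,1]
    - [[0,0,0],0,1]

```text
time_s: 24.75
ee_pos: [413.2, 218.7, 10.6]
ee_rot: [179.9, 0.2, -180.0]
force: [0.7, -1.3, 8.0]
gripper_width: 29.3
gripper_force: 15.0
```

move_arm:
  plan:
    - [[0,0,1.5],0,1]
    - [[0,0,3],0,1]
    - [[0,0,4.5],0,1]
    - [[0,0,4.5],0,1]
    - [[0,0,4.5],0,1]

```text
time_s: 25.25
ee_pos: [411.2, 218.1, 191.2]
ee_rot: [180.0, 0.0, -180.0]
force: [0.9, 0.6, -1.3]
gripper_width: 29.4
gripper_force: 15.0
```

move_arm:
  plan:
    - [[0,0,4],0,1]
    - [[0.2,-2.1,0],0,1]
    - [[0.47,-4.5,0],0,1]
    - [[0.47,-4.5,0],0,1]
    - [[0.47,-4.5,0],0,1]

```text
time_s: 25.75
ee_pos: [427.4, 61.0, 229.5]
ee_rot: [180.0, 0.1, -179.9]
force: [1.2, 0.6, -0.7]
gripper_width: 30.0
gripper_force: 15.0
```

move_arm:
  plan:
    - [[0.47,-4.5,0],0,1]
    - [[0.47,-4.5,0],0,1]
    - [[0.47,-4.5,0],0,1]
    - [[0.47,-4.5,0],0,1]
    - [[0.47,-4.5,0],0,1]

```text
time_s: 26.25
ee_pos: [450.9, -164.3, 229.5]
ee_rot: [180.0, 0.0, -180.0]
force: [0.6, 0.6, -0.6]
gripper_width: 29.4
gripper_force: 15.0
```

move_arm:
  plan:
    - [[0.47,-4.5,0],0,1]
    - [[0.47,-4.5,0],0,1]
    - [[0,0,0],0,1]
    - [[0,0,0],0,1]
    - [[0,0,0],0,1]

```text
time_s: 26.75
ee_pos: [460.4, -251.6, 229.0]
ee_rot: [179.9, -0.0, -179.9]
force: [-0.1, 0.4, 0.2]
gripper_width: 29.2
gripper_force: 15.0
```

```bash
python3 -c "
from h import *
G['knob_pot']=(461,-253,261,275,8,12)
look('knob_pot',nm='m1')
G['canister_small']=(460,-252,140,165,21,32)
look('canister_small','side','m2')"
```

```text
knob_pot wrist (array([ 459.2, -252. ,    7. ]), 193, array([261.1, 262.6, 264.1])) tcp [ 460.5 -251.4  229.1] [ 180.    -0.  -179.9] 26.8
canister_small side (array([ 461. , -254.2,   21.2]), 796, array([141.3, 146.5, 151.9])) tcp [ 460.7 -251.3  229.2] [ 180.     0.  -179.9] 26.85
```

View pics/m1.png

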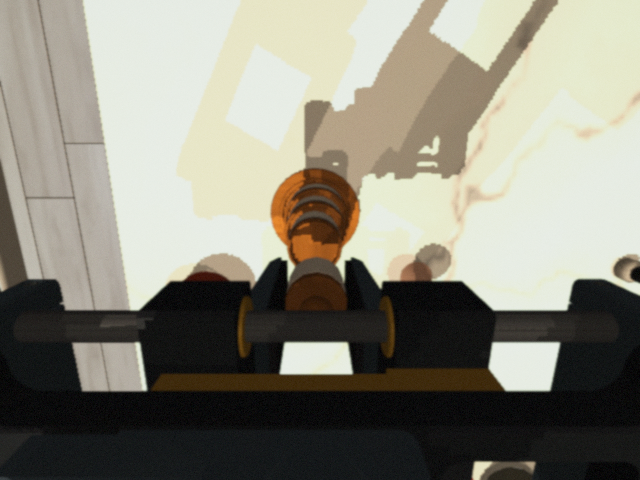

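The wrist view shows the pot upright in the fingers at (316,290), with the tower below it in the same column (316,210). Lowering it.

move_arm:
  plan:
    - [[0,-0.05,-2],0,1]
    - [[0,0,-2.3],0,1]
    - [[0,0,-1.6],0,1]
    - [[0,0,-0.7],0,1]
    - [[0,0,-0.3],0,1]

```text
time_s: 27.35
ee_pos: [460.8, -252.3, 159.7]
ee_rot: [180.0, -0.0, -179.9]
force: [0.7, 0.5, -0.7]
gripper_width: 29.6
gripper_force: 15.0
```

move_arm:
  plan:
    - [[0,0,-0.2],0,1]
    - [[0,0,-0.15],0,1]
    - [[0,0,-0.15],0,1]
    - [[0,0,0],0,1]
    - [[0,0,0],0,1]

```text
time_s: 27.85
ee_pos: [461.4, -253.4, 156.6]
ee_rot: [-179.9, 0.1, -180.0]
force: [-0.5, 0.9, 5.9]
gripper_width: 29.6
gripper_force: 15.0
```

move_arm:
  plan:
    - [[0,0,0],0,0.6]
    - [[0,0,0],0,0.4]
    - [[0,0,0],0,0.2]
    - [[0,0,0],0,0]
    - [[0,0,0],0,0]

```text
time_s: 28.35
ee_pos: [460.8, -253.2, 154.8]
ee_rot: [180.0, -0.0, -180.0]
force: [0.3, -0.3, -0.4]
gripper_width: 65.6
gripper_force: 0.0
```

move_arm:
  plan:
    - [[0,0,0],0,0]
    - [[0,0,2],0,0]
    - [[0,0,4],0,0]
    - [[0,0,4.5],0,0]
    - [[0,0,4.5],0,0]

```text
time_s: 28.85
ee_pos: [460.5, -253.0, 306.4]
ee_rot: [180.0, -0.0, -180.0]
force: [0.3, 0.3, 0.3]
gripper_width: 91.1
gripper_force: 0.0
```

move_arm:
  plan:
    - [[0,0,0],0,0]
    - [[0,0,0],0,0]
    - [[0,0,0],0,0]

```text
time_s: 29.15
ee_pos: [460.1, -252.8, 303.5]
ee_rot: [179.9, -0.1, -180.0]
force: [-0.4, 0.3, -0.6]
gripper_width: 91.1
gripper_force: 0.0
```

```bash
python3 -c "
from h import *
G['knob_pot']=(461,-253,172,185,15,26)
G['canister_small']=(460,-252,140,158,21,32)
for n in ('side','wrist'): look('knob_pot',n,'n'+n); look('canister_small',n)
print(env.state()['gripper_width'])"
```

```text
knob_pot side (array([ 460. , -255. ,   14.9]), 333, array([172.6, 177.6, 183.5])) tcp [ 460.1 -252.8  303.2] [ 179.9   -0.2 -180. ] 29.2
canister_small side (array([ 461.1, -254.2,   21.1]), 648, array([141. , 149.5, 156.5])) tcp [ 460.1 -252.8  303.2] [ 179.9   -0.2 -180. ] 29.25
knob_pot wrist (array([ 460.8, -253.6,   14.6]), 604, array([175.9, 177.8, 179. ])) tcp [ 460.2 -252.9  303.4] [ 179.9   -0.2 -180. ] 29.3
canister_small wrist (array([ 461.5, -252.9,   20.7]), 553, array([144.4, 150.4, 153.4])) tcp [ 460.4 -252.9  303.6] [ 1.799e+02 -1.000e-01 -1.800e+02] 29.35
91.29670754126441
```

View pics/nside.png

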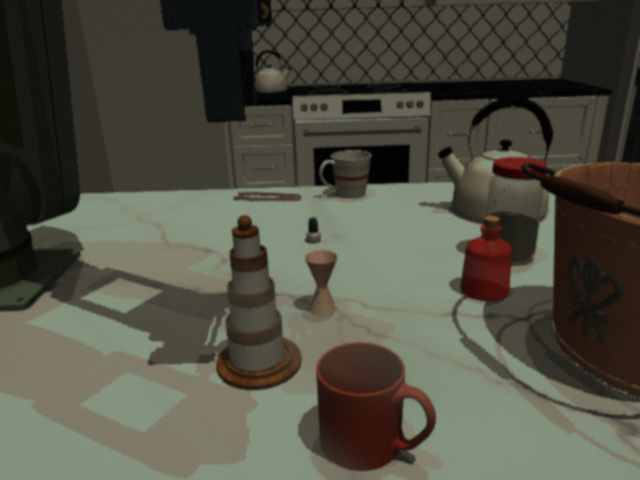

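The side view shows the full tower upright on the stand (base 258,362; knob 245,222). The pot's shoulder is at 177.8 mm (expected 178), the jigger (321,285) and stopper (313,232) are still standing, and the gripper is clear.

```bash
python3 -c "
from workcell import env
print(env.job_done())"
```

```text
the job is handed in; nothing more can be done
None
```

The tower (large, medium, small, knob pot) stands upright and seated on the stand, with the jigger and stopper left standing, and the job is handed in; no verdict came back.

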